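# Make up the fish and the meat seasoning caddies

### The job

Make up the two seasoning caddies for service from the stock on the counter: the blue one, for the fish station, gets the lemon in its large well and the black-capped herb jar in its small well; the red one, for the meat station, gets the salt shaker and the red-capped pepper jar, one in each well, either way round. Everything must sit right down on the floor of its well, the jars and the shaker upright. Knock nothing over on the way, do not shove the caddies along the counter, and leave the pickle jar, the soy bottle and the brown tin where they stand.

Things in the scene. Friction and masses are not known exactly. Their poses are not given: they have to be found in the camera images.
- caddy_blue: Blue moulded caddy, 172 x 102 mm, two round wells in a row along its length: a large one, 84 mm across, centred at x = -34 mm, and a small one, 60 mm across, at x = +46 mm (both y = 0). Wells 16 mm deep, flat floors 6 mm and caddy top 22 mm above the counter; a low wire loop stands out 15 mm at each end. Loose, 0.9 kg. Origin: centre of the underside; x along its length, z up.
- caddy_red: Red moulded caddy, 146 x 78 mm, two round wells in a row along its length, each 60 mm across, centred at x = -34 mm and x = +34 mm (both y = 0). Wells 16 mm deep, flat floors 6 mm and caddy top 22 mm above the counter; a low wire loop stands out 15 mm at each end. Loose, 0.9 kg. Origin: centre of the underside; x along its length, z up.
- lemon_centre (a point): Lemon, 78 mm long (its x axis at the start), 55 mm wide (y) and 56 mm high, lying on its side, loose; it can roll if nudged. This point is its centre, 28 mm above what it lies on.
- herb_centre (a point): Herb jar: spice jar with a black cap and a green label, round, 45 mm across all the way up, 105 mm high. Taking it above the middle, some 75 mm up, leaves room for the gripper over the cap. Loose, standing upright. This point is on its axis, half-way up, 52 mm above its foot.
- pepper_centre (a point): Pepper jar: spice jar with a red cap, round, 45 mm across all the way up, 106 mm high. Taking it above the middle, some 75 mm up, leaves room for the gripper over the cap. Loose, standing upright. This point is on its axis, half-way up, 53 mm above its foot.
- salt_centre (a point): Salt shaker: clear glass with a grey domed cap, round, 44 mm across, narrowing to 34 mm at the cap above 66 mm, 90 mm high. Loose, standing upright. This point is on its axis, half-way up, 45 mm above its foot.
- pickles: Bystander: wide clear jar of red pickles with a green lid, 74 mm across, 84 mm high, standing loose beyond the caddies; not part of these kits. Origin: centre of its underside.
- soy: Bystander: slim dark soy sauce bottle with a yellow cap, 56 mm across, 214 mm high, standing loose beyond the caddies. Origin: centre of its underside.
- tin: Bystander: brown tin with a dark brown lid, 95 mm across, 119 mm high, standing loose beyond the caddies. Origin: centre of its underside.
- slicer: Big grey slicing machine, fixed, ahead of the robot, base 0.2 m high with a bowl on it, carriage and pusher up to 0.7 m high reaching right, over the bystanders. A black knob juts out of its front, 0.43 m ahead, 0.07 m left. Pass it high and close, within 0.47 m of the base axis, or hit the machine. Origin: centre of its underside.

How it is judged:
By the outcome, as a careful person would: the job done as asked, in the order asked, and still so for the second after the job is handed in, with the robot touching nothing.
It also fails if it takes over 134 s, if anything falls off the work surface, if the arm or the gripper's body presses on something with over 40 N, if the wrist force passes 120 N, or if a joint passes its speed limit or range.

### The arm

A 6-joint arm with a two-finger parallel gripper is mounted at the origin on a cart in front of the work surface, level with it; the furniture and walls round the work are solid. World frame = base frame: x ahead of the robot, y to its left, z up, the work surface at z = 0. Lengths are in m, angles in rad, forces in N, time in s.
With the tool pointing down it reaches from about 0.25 to 0.725 m from the base axis. Payload 9.7 kg.
Tool frame: the origin (TCP) lies midway between the tips of the shut fingers; the grasp point (between the pads) lies 19 mm behind it (arm.grasp_offset is the distance from the TCP to the grasp point, in m); z points along the fingers, y is the line along which they close (so a half turn about z gives the same grasp; the last joint's range is limited). The gripper opens to 85 mm and grips with 20 to 120 N. Pads are 22 mm wide; open, the fingers measure 114 mm over their backs; the gripper's body (76 mm by 85 mm) begins 54 mm behind the grasp point. The pads swing forward as they close: fully open they stand 13 mm farther back than shut.
Start: joints at [-1.302, 0.087, 0.176, 1.66, 0, 1.571], TCP at [0.146, -0.53, 0.231] pointing down, gripper open.
Joint ranges: [-3.13, 3.13], [-0.85, 1.81], [-1.15, 1.24], [-2.2, 2.28], [-1.44, 1.52], [-3.14, 3.14]. Speed limits (rad/s): [2.22, 2.22, 2.57, 3.14, 3.14, 3.14].

### API

Orientations are given as a unit quaternion [x, y, z, w].
In Python, from bench import arm gives the robot as it stands. Calls block until the motion is done:
- arm.reach(position, orientation): joint-space move of the TCP to a pose.
- arm.line_to(position, rotation=None, v=0.15, contact_N=None): straight line of the TCP; rotation=None keeps the orientation; v is the mean speed in m/s. With contact_N (N) it stops when the force on the tool has changed by that much, and returns True; else False.
- arm.set_joints(angles): joint-space move.
- arm.gripper_open() and arm.grab(): open the fingers fully, or close them until they stop; the grip force is fixed at half the most.
- arm.wait(seconds).
- arm.inverse_kinematics(position, orientation): joint angles nearest the present ones, or None.
- arm.snapshot(name): name is "side" or "top" or "wrist"; returns the picture (400x640x3 uint8, blue, green, red); there is no depth.
- arm.camera_info(name): a dict with "fov_y" (degrees; the focal length in pixels is half the picture's height over the tangent of half this angle, whatever the lens; pixels are square), "cx", "cy" (the principal point, pixels), "pose" (4x4, takes a point from camera to world coordinates). Camera axes: x right, y up, looking along -z (the intrinsics and any distortion apply to the point x, -y, -z); pixel columns grow to the right and rows downward; lengths in m; the calibration is good to about 2 mm. A picture is of the moment at which its call begins: read the wrist's pose just before it. camera_info takes no time and is no camera call; for the wrist camera it gives the pose at the moment of the call.
A pose or a line that the arm cannot do raises arm.MotionError and nothing moves.
- arm.hand_in(): hands the job in; it is judged then, once.
Trained networks look in the newest picture that a camera, given by its name, has taken for a name from the list of things; names that differ only in an ending like _2 or _b are one class to them, and where a whole thing is asked for, a point or a joint stands for the part that bears it (a point fixed in the world has none). Each returns a list of dicts, best first, with "score" (0 to 1); they miss things now and then, are a little off and sometimes report something else, mostly with a low value. They report only what shows in the picture. A call takes as long as a camera call.
- arm.regions_of(camera, label): "mask" (400x640 bool, what is visible of it) and "at" ([column, row] as shares, 0 to 1, of the picture: columns of its width, rows of its height, amid what is visible of it).
- arm.place_of(camera, label): "at" ([column, row] as shares, 0 to 1, of the picture: columns of its width, rows of its height: a listed point, or the origin of a listed thing).
Readings, each from a call of its own:
- arm.current_t(): time.
- arm.current_qpos(): joint angles.
- arm.current_joint_velocities(): joint speeds.
- arm.current_tau(): joint torques, N m.
- arm.current_position(): TCP position.
- arm.current_eef_rot(): TCP orientation.
- arm.current_contact_force(): force on the tool from outside, world axes, zero at the start.
- arm.current_wrist_torque(): the same for the moment, N m.
- arm.current_opening(): opening from 0.0 (shut) to 1.0 (fully open).
- arm.current_finger_force(): force on a finger pad.
Only numpy, scipy, OpenCV 4.12 (cv2) and the standard library are available. Lean on these libraries where they do the work, as an engineer would, in place of code of your own. Each camera call takes 0.05 s, during which the arm holds its last target. There are 200 camera calls.

## Working session

There is one attempt and no reset: what is moved stays moved. The work goes in short steps, each a Python script; the robot and the scene stay as the last script left them, time stands still between calls to the robot, and variables do not carry over. Pictures are saved under pics/ and viewed, at most 14 in all, crops included, and the job is handed in when it is done.

```bash
ls; mkdir -p pics
python3 - <<'E'
from bench import arm
import cv2,numpy as np
np.set_printoptions(precision=4,suppress=True)
for c in ("top","side","wrist"):
    i=arm.camera_info(c); print(c,i)
    cv2.imwrite(f"pics/{c}0.png",arm.snapshot(c))
    for n in ["caddy_blue","caddy_red","lemon_centre","herb_centre","pepper_centre","salt_centre","pickles","soy","tin","slicer"]:
        print(n,[(round(d["score"],2),np.round(np.array(d["at"])*[640,400],1).tolist()) for d in arm.place_of(c,n)[:2]])
print(arm.current_t(),arm.current_eef_rot())
E
```

```text
pics
top {'fov_y': 54.172167408666674, 'cx': 321.3079883429626, 'cy': 204.68897118841332, 'pose': array([[ 0.0038,  0.9896, -0.1435,  0.4047],
       [-0.9998,  0.0064,  0.018 , -0.0282],
       [ 0.0187,  0.1434,  0.9895,  1.1703],
       [ 0.    ,  0.    ,  0.    ,  1.    ]])}
caddy_blue [(0.88, [396.2, 244.8])]
caddy_red [(0.57, [353.7, 244.6])]
lemon_centre [(0.72, [445.0, 254.2])]
herb_centre [(0.72, [315.5, 252.1])]
pepper_centre [(0.8, [447.7, 211.1])]
salt_centre [(0.71, [198.0, 268.7])]
pickles [(0.63, [394.4, 186.7]), (0.19, [346.8, 178.6])]
soy [(0.9, [347.6, 178.7])]
tin [(0.83, [377.9, 156.2]), (0.67, [392.5, 187.8])]
slicer []
side {'fov_y': 44.01212948526201, 'cx': 322.04721626620494, 'cy': 203.04900938278863, 'pose': array([[ 0.9986, -0.0093,  0.0514,  0.6339],
       [ 0.051 ,  0.387 , -0.9207, -1.308 ],
       [-0.0113,  0.922 ,  0.3869,  0.57  ],
       [ 0.    ,  0.    ,  0.    ,  1.    ]])}
caddy_blue [(0.89, [269.6, 254.3])]
caddy_red [(0.97, [277.7, 229.1])]
lemon_centre [(0.67, [247.1, 273.9]), (0.45, [279.0, 198.3])]
herb_centre [(0.71, [280.1, 198.4])]
pepper_centre [(0.58, [300.8, 267.6])]
salt_centre [(0.84, [271.3, 163.7])]
pickles [(0.67, [345.6, 255.9]), (0.19, [268.7, 255.2])]
soy [(0.97, [358.3, 232.2]), (0.5, [269.9, 254.3])]
tin [(0.73, [390.4, 248.5])]
slicer []
wrist {'fov_y': 61.29927797436651, 'cx': 320.49594150809844, 'cy': 196.47843920360353, 'pose': array([[ 0.2657,  0.9284,  0.26  ,  0.2113],
       [-0.9641,  0.256 ,  0.071 , -0.5126],
       [-0.0007, -0.2695,  0.963 ,  0.3741],
       [ 0.    ,  0.    ,  0.    ,  1.    ]])}
caddy_blue []
caddy_red []
lemon_centre []
herb_centre []
pepper_centre []
salt_centre []
pickles []
soy []
tin []
slicer []
1.65 [ 0.991  0.134 -0.    -0.   ]
```

View pics/top0.png

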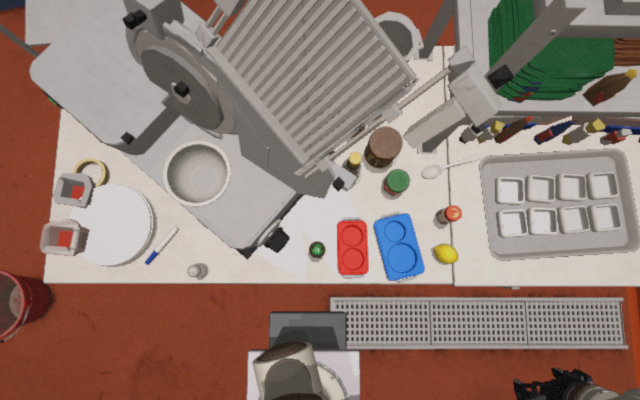

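View pics/side0.png

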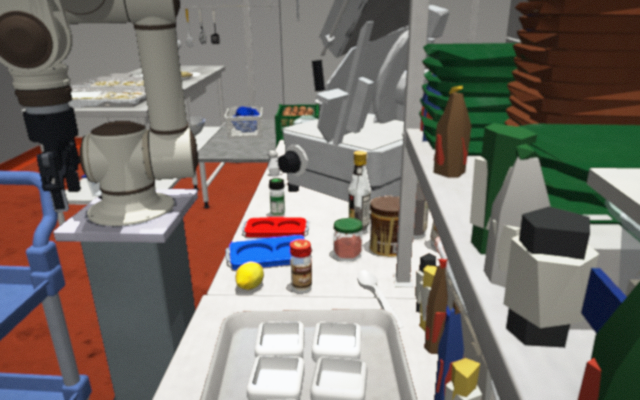

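The top view shows red caddy (353,247), blue caddy (398,247) with its large well towards the robot (402,258), lemon (445,254), pepper (447,213), herb (317,250), salt (197,270). The side view agrees, and the network hits match. Next, coarse positions by ray-plane from both cameras.

```bash
cat > h.py <<'E'
from bench import arm
import cv2,numpy as np
from scipy.spatial.transform import Rotation as R
np.set_printoptions(precision=4,suppress=True)
Z=dict(caddy_blue=0,caddy_red=0,lemon_centre=.028,herb_centre=.052,pepper_centre=.053,salt_centre=.045,pickles=0,soy=0,tin=0)
def ray(i,px):
    px=np.atleast_2d(np.asarray(px,float)); f=200/np.tan(np.radians(i["fov_y"])/2)
    d=np.c_[(px[:,0]-i["cx"])/f,-(px[:,1]-i["cy"])/f,-np.ones(len(px))]
    P=np.asarray(i["pose"]); return P[:3,3],d@P[:3,:3].T
def onplane(i,px,z):
    o,d=ray(i,px); return o+d*((z-o[2])/d[:,2])[:,None]
def project(i,p):
    P=np.asarray(i["pose"]); q=(np.atleast_2d(p)-P[:3,3])@P[:3,:3]; f=200/np.tan(np.radians(i["fov_y"])/2)
    return np.c_[i["cx"]+f*q[:,0]/-q[:,2],i["cy"]-f*q[:,1]/-q[:,2]]
def tri(i1,p1,i2,p2):
    A=[];b=[]
    for i,p in((i1,p1),(i2,p2)):
        o,d=ray(i,p); d=d[0]/np.linalg.norm(d); M=np.eye(3)-np.outer(d,d); A.append(M); b.append(M@o)
    return np.linalg.lstsq(np.vstack(A),np.hstack(b),rcond=None)[0]
def down(yaw):  # tool down, finger-closing line (tool y) at angle yaw from world y
    return (R.from_euler("z",yaw)*R.from_quat([1,0,0,0])).as_quat()
def best(c,n):
    r=arm.place_of(c,n); return np.array(r[0]["at"])*[640,400] if r else None
def caddy(c,i,n):   # centre and length direction from mask on the top plane
    m=arm.regions_of(c,n)[0]["mask"].astype(np.uint8)
    cs,_=cv2.findContours(m,cv2.RETR_EXTERNAL,cv2.CHAIN_APPROX_NONE)
    k=max(cs,key=cv2.contourArea)[:,0]; w=onplane(i,k,.022)[:,:2]
    return cv2.minAreaRect((w*1000).astype(np.float32))
E
python3 - <<'E'
from h import *
arm.snapshot("top");arm.snapshot("side");t=arm.camera_info("top");s=arm.camera_info("side")
for n,z in Z.items():
    a,b=best("top",n),best("side",n)
    print(n,onplane(t,a,z)[0],onplane(s,b,z)[0],tri(t,a,s,b))
for n in("caddy_blue","caddy_red"): print(n,caddy("top",t,n))
# wrist camera relative to tool
i=arm.camera_info("wrist");T=np.eye(4);T[:3,:3]=R.from_quat(arm.current_eef_rot()).as_matrix();T[:3,3]=arm.current_position()
print(np.linalg.inv(T)@i["pose"], R.from_matrix(T[:3,:3]).as_euler("zyx"))
E
```

```text
caddy_blue [ 0.4547 -0.2782  0.    ] [ 0.4467 -0.2782  0.    ] [ 0.4508 -0.2788  0.0008]
caddy_red [ 0.4425 -0.1466  0.    ] [ 0.4526 -0.1555  0.    ] [ 0.4468 -0.1464 -0.0049]
lemon_centre [ 0.4245 -0.4122  0.028 ] [ 0.4235 -0.3926  0.028 ] [ 0.4257 -0.4087  0.0374]
herb_centre [ 0.4335 -0.0373  0.052 ] [ 0.4441 -0.0522  0.052 ] [ 0.4377 -0.0367  0.0452]
pepper_centre [ 0.532  -0.4141  0.053 ] [ 0.531  -0.4152  0.053 ] [ 0.5315 -0.4143  0.0526]
salt_centre [0.3808 0.3101 0.045 ] [0.3698 0.2952 0.045 ] [0.3741 0.3102 0.0407]
pickles [ 0.6354 -0.2636  0.    ] [ 0.6319 -0.2672  0.    ] [ 0.6337 -0.264  -0.0013]
soy [ 0.6546 -0.1344  0.    ] [ 0.6568 -0.1444  0.    ] [ 0.6563 -0.1348 -0.0048]
tin [ 0.7262 -0.215   0.    ] [ 0.736  -0.2365  0.    ] [ 0.7338 -0.2169 -0.0116]Traceback (most recent call last):
  File "<stdin>", line 6, in <module>
  File "h.py", line 25, in caddy
    m=arm.regions_of(c,n)[0]["mask"].astype(np.uint8)
      ~~~~~~~~~~~~~~~~~~~^^^
IndexError: list index out of range
```

Run:
```python
from h import *
for p in ([.38,-.25,.30],[.5315,-.4143,.2],[.45,-.28,.2],[.437,-.037,.2],[.377,.31,.2],[.3,.2,.35]):
    for y in (np.pi,np.pi/2,-np.pi/2,0):
        q=arm.inverse_kinematics(p,down(y)); print(p,round(y,2),None if q is None else np.array(q))
q=down(np.pi)
arm.reach([.30,-.30,.33],q); arm.reach([.38,-.25,.32],q)
i=arm.camera_info("wrist"); cv2.imwrite("pics/w1.png",arm.snapshot("wrist"))
for n,z in Z.items():
    a=best("wrist",n)
    if a is not None: print(n,a,onplane(i,a,z)[0])
for n in("caddy_blue","caddy_red"): print(n,caddy("wrist",i,n))
print(arm.current_t(),arm.current_position())
```

```text
[0.38, -0.25, 0.3] 3.14 [-0.5819 -0.1018  0.1241  1.7967  0.     -0.5819]
[0.38, -0.25, 0.3] 1.57 [-0.5819 -0.1018  0.1241  1.7967  0.      0.9889]
[0.38, -0.25, 0.3] -1.57 [-0.5819 -0.1018  0.1241  1.7967  0.     -2.1527]
[0.38, -0.25, 0.3] 0 [-0.5819 -0.1018  0.1241  1.7967  0.      2.5597]
[0.5315, -0.4143, 0.2] 3.14 [-0.6621  0.3912  0.478   1.6576  0.     -0.6621]
[0.5315, -0.4143, 0.2] 1.57 [-0.6621  0.3912  0.478   1.6576  0.      0.9087]
[0.5315, -0.4143, 0.2] -1.57 [-0.6621  0.3912  0.478   1.6576  0.     -2.2329]
[0.5315, -0.4143, 0.2] 0 [-0.6621  0.3912  0.478   1.6576  0.      2.4795]
[0.45, -0.28, 0.2] 3.14 [-0.5566  0.0293  0.0549  1.5964  0.     -0.5566]
[0.45, -0.28, 0.2] 1.57 [-0.5566  0.0293  0.0549  1.5964  0.      1.0142]
[0.45, -0.28, 0.2] -1.57 [-0.5566  0.0293  0.0549  1.5964  0.     -2.1274]
[0.45, -0.28, 0.2] 0 [-0.5566  0.0293  0.0549  1.5964  0.      2.585 ]
[0.437, -0.037, 0.2] 3.14 [-0.0845 -0.1877 -0.1482  1.6103  0.     -0.0845]
[0.437, -0.037, 0.2] 1.57 [-0.0845 -0.1877 -0.1482  1.6103  0.      1.4863]
[0.437, -0.037, 0.2] -1.57 [-0.0845 -0.1877 -0.148
[... 614 characters left out ...]
3, 0.2, 0.35] 0 [ 0.588  -0.2726  0.0835  1.9269  0.     -2.5536]
caddy_blue [302.272 202.48 ] [ 0.4495 -0.2756  0.    ]
caddy_red [396.672 197.92 ] [ 0.4426 -0.1411  0.    ]
lemon_centre [196.416 196.52 ] [ 0.433  -0.4153  0.028 ]
herb_centre [486.72 205.6 ] [ 0.4379 -0.0381  0.052 ]
salt_centre [308.416 314.4  ] [ 0.6022 -0.2666  0.045 ]
pickles [308.032 313.2  ] [ 0.6313 -0.2689  0.    ]
soy [393.024 329.32 ] [ 0.6608 -0.1334 -0.    ]
caddy_blue ((447.3623352050781, -277.62872314453125), (200.591552734375, 114.4918441772461), 14.045988082885742)
caddy_red ((444.8333740234375, -141.48458862304688), (174.42031860351562, 89.72904968261719), 2.035889148712158)
5.7917 [ 0.3799 -0.2501  0.3201]
```

View pics/w1.png

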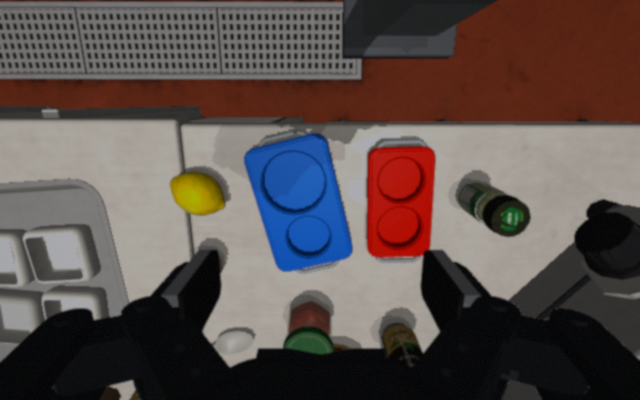

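Wrist view: blue wells at about (294,182) large and (309,236) small, red wells (399,178) and (399,226), lemon (197,193) with its long axis tilted, herb foot near (475,190), and knob (610,238). Next I fit box silhouettes for the caddies and moments for the lemon.

```bash
cat >> h.py <<'E'
from scipy.optimize import minimize
def hsvmask(img,lo,hi):
    return cv2.inRange(cv2.cvtColor(img,cv2.COLOR_BGR2HSV),lo,hi)
def biggest(m,near):
    n,l,st,c=cv2.connectedComponentsWithStats(m)
    k=min((k for k in range(1,n) if st[k,4]>150),key=lambda k:np.hypot(*(c[k]-near)))
    return (l==k).astype(np.uint8)
def fitbox(i,m,L,W,x0):
    cs,_=cv2.findContours(m,cv2.RETR_EXTERNAL,cv2.CHAIN_APPROX_NONE); m=np.zeros_like(m)
    cv2.drawContours(m,cs,-1,1,-1); m=cv2.morphologyEx(m,cv2.MORPH_OPEN,np.ones((7,7)))
    mf=cv2.GaussianBlur(m.astype(np.float32),(5,5),0)
    r=.012; a=np.linspace(0,2*np.pi,40); cc=np.array([[sx*(L/2-r)+r*np.cos(t),sy*(W/2-r)+r*np.sin(t),z] for sx in(1,-1) for sy in(1,-1) for t in a for z in(0.0,.022)])
    def cost(v):
        p=cc@R.from_euler("z",v[2]).as_matrix().T+[v[0],v[1],0]
        h=cv2.convexHull(project(i,p).astype(np.float32))[:,0]
        s=np.zeros_like(m); cv2.fillConvexPoly(s,np.round(h*16).astype(np.int32),1,cv2.LINE_8,4)
        return np.abs(cv2.GaussianBlur(s.astype(np.float32),(5,5),0)-mf).sum()
    r=minimize(cost,x0,method="Nelder-Mead",options=dict(initial_simplex=np.array(x0)+np.vstack([np.zeros(3),np.diag([.01,.01,.1])])))
    return r.x,r.fun,int(m.sum())
E
python3 - <<'E'
from h import *
i=arm.camera_info("wrist"); im=cv2.imread("pics/w1.png")
b=biggest(hsvmask(im,(100,120,60),(125,255,255)),(302,202))
h=im.copy(); rm=biggest(hsvmask(im,(0,180,110),(8,255,255))|hsvmask(im,(172,180,110),(180,255,255)),(399,202))
xb=fitbox(i,b,.172,.102,[.449,-.277,.24]); xr=fitbox(i,rm,.146,.078,[.444,-.142,.03]); print(xb,xr)
for v,ws in((xb[0],[(-.034,.042),(.046,.03)]),(xr[0],[(-.034,.03),(.034,.03)])):
    for cx,rr in ws:
        t=np.linspace(0,6.28,60); p=np.c_[cx+rr*np.cos(t),rr*np.sin(t),0*t+.022]@R.from_euler("z",v[2]).as_matrix().T+[v[0],v[1],0]
        cv2.polylines(h,[np.round(project(i,p)*16).astype(np.int32)],True,(255,255,255),1,cv2.LINE_AA,4)
        print(cx,p[:-1].mean(0))
l=biggest(hsvmask(im,(22,120,60),(34,255,255)),(197,194))
w=onplane(i,np.argwhere(l)[:,::-1],.028)[:,:2]; ev,V=np.linalg.eigh(np.cov(w.T)); print("lemon",w.mean(0),4*np.sqrt(ev),V[:,1],np.arctan2(V[1,1],V[0,1]))
cv2.imwrite("pics/w1o.png",cv2.resize(h[120:290,150:550],None,fx=2,fy=2))
print(arm.inverse_kinematics([.52,-.36,.3],down(np.pi)))
E
```

```text
(array([ 0.4456, -0.2789,  0.2383]), np.float64(1021.0), 10349) (array([ 0.4457, -0.14  ,  0.0386]), np.float64(524.7421875), 6861)
-0.034 [ 0.4126 -0.2869  0.022 ]
0.046 [ 0.4903 -0.268   0.022 ]
-0.034 [ 0.4117 -0.1413  0.022 ]
0.034 [ 0.4796 -0.1387  0.022 ]
lemon [ 0.4281 -0.4149] [0.0585 0.0723] [0.3491 0.9371] 1.214234412390109
[-0.6055  0.3458  0.6176  1.8426  0.     -0.6055]
```

View pics/w1o.png

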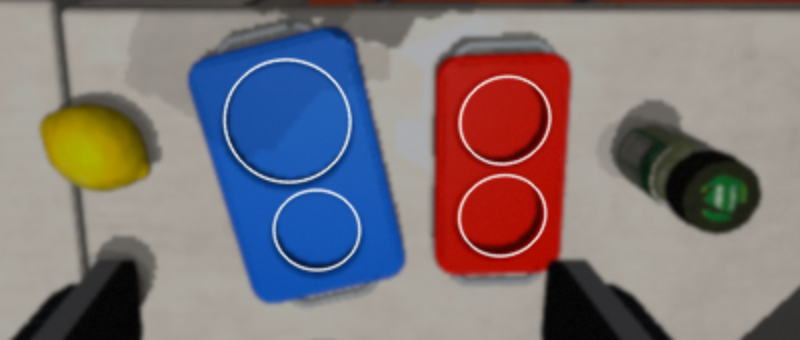

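Run:
```python
from h import *
q=down(1.214)
arm.reach([.427,-.4145,.2],q)
print(arm.line_to([.427,-.4145,.016],v=.1,contact_N=8),arm.current_position())
arm.grab(); print(arm.current_opening(),arm.current_finger_force(),arm.current_t())
arm.line_to([.427,-.4145,.17],v=.12)
print(arm.current_opening(),arm.current_finger_force())
q=down(1.81)
arm.reach([.4126,-.2869,.15],q)
i=arm.camera_info("wrist"); cv2.imwrite("pics/w2.png",arm.snapshot("wrist"))
print(arm.current_t(),arm.current_contact_force())
```

```text
False [ 0.4273 -0.4147  0.0166]
0.6005816323152108 62.090389580698684 9.7417
0.5975225209841627 62.04360826915945
11.8083 [-0.262   0.1675 -0.8841]
```

View pics/w2.png

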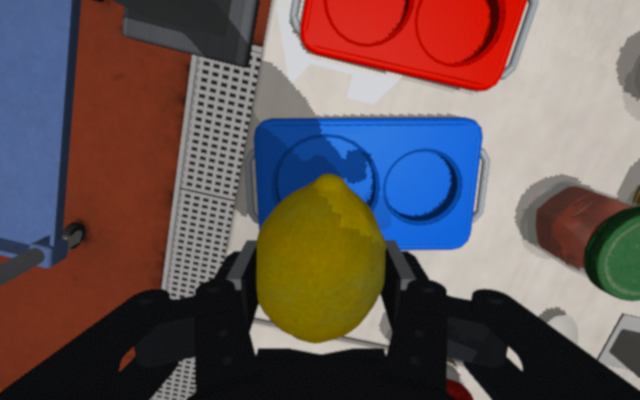

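Lemon is held between the pads, tips at about (328,175) and (315,342), and the blue caddy is below, large well at (327,180). I check its along-pad offset, then place it.

Run:
```python
from h import *
i=arm.camera_info("wrist"); im=cv2.imread("pics/w2.png")
p=onplane(i,[[328,175],[315,342]],.162); print(p,np.linalg.norm(p[0]-p[1]),p.mean(0))
off=p.mean(0)[:2]-arm.current_position()[:2]; print(off)
# refit the blue caddy
b=biggest(hsvmask(im,(100,120,30),(125,255,255)),(370,180)); print(b.sum())
```

```text
[[ 0.4055 -0.2475  0.162 ]
 [ 0.4186 -0.3246  0.162 ]] 0.07816069050383039 [ 0.412 -0.286  0.162]
[-0.0007  0.0011]
21726
```

Run:
```python
from h import *
p=[.4133,-.2880]
print(arm.line_to([*p,.06],v=.12), arm.line_to([*p,.0235],v=.05,contact_N=6),arm.current_position(),arm.current_contact_force())
arm.gripper_open(); arm.line_to([*p,.2],v=.15)
q=down(np.pi)
arm.reach([.38,-.2,.3],q)
i=arm.camera_info("wrist"); cv2.imwrite("pics/w3.png",arm.snapshot("wrist"))
a=best("wrist","herb_centre"); print(a,onplane(i,a,.052))
for n in("herb_centre",):
    m=arm.regions_of("wrist",n); print([(d["score"],np.array(d["at"])*[640,400]) for d in m])
print(arm.current_t())
```

```text
False True [ 0.4127 -0.2875  0.0229] [-1.1052  0.6111  5.469 ]
[452.8 211.8] [[ 0.4398 -0.0394  0.052 ]]
[(0.94, array([459.008, 214.52 ])), (0.47, array([148.096, 279.68 ]))]
16.4667
```

View pics/w3.png

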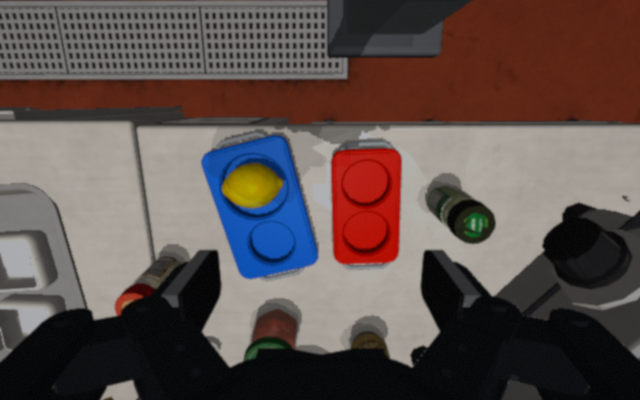

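The lemon sits in the large blue well (253,186) and the caddy has not moved. The herb cap is at (472,224) and the knob at (595,240). Next is the herb jar.

Run:
```python
from h import *
i=arm.camera_info("wrist"); im=cv2.imread("pics/w3.png")
print(onplane(i,[472,224],.105))
b=biggest(hsvmask(im,(100,120,60),(125,255,255)),(260,210)); b|=biggest(hsvmask(im,(22,120,60),(34,255,255)),(253,186))
b=cv2.morphologyEx(b,cv2.MORPH_CLOSE,np.ones((9,9)))
xb=fitbox(i,b,.172,.102,[.4456,-.2789,.238]); print(xb)
p=[.4385,-.0385]
q=down(np.pi)
arm.reach([*p,.22],q)
print(arm.line_to([*p,.056],v=.12,contact_N=8))
arm.grab(); print(arm.current_opening(),arm.current_finger_force())
arm.line_to([*p,.22],v=.15)
print(arm.current_opening(),arm.current_finger_force())
v=xb[0] if np.hypot(*(xb[0][:2]-[.4456,-.2789]))<.006 else np.array([.4456,-.2789,.238])
t=v[:2]+.046*np.array([np.cos(v[2]),np.sin(v[2])]); print("target",t)
arm.reach([*t,.22],down(np.pi+.238)); arm.line_to([*t,.09],v=.12)
cv2.imwrite("pics/w4.png",arm.snapshot("wrist")); print(arm.current_t())
```

```text
[[ 0.4359 -0.0395  0.105 ]]
(array([ 0.4456, -0.279 ,  0.2379]), np.float64(926.0), 11271)
False
0.5087477831604676 60.252862837360226
0.5056925563943785 60.66020584494254
target [ 0.4903 -0.2682]
22.6917
```

View pics/w4.png

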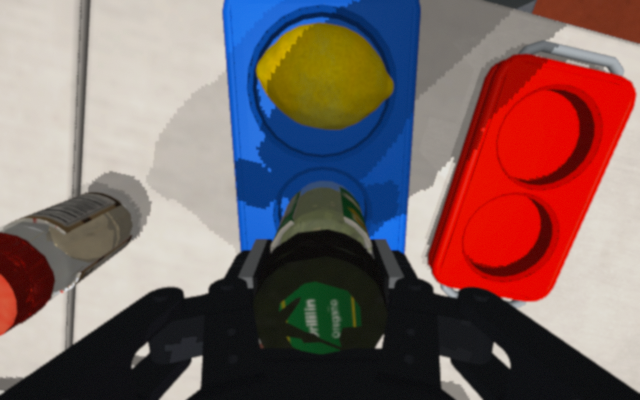

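Herb jar is held upright, its foot over the small blue well at (322,200). I lower it, then look at the salt on the way.

Run:
```python
from h import *
t=[.4903,-.2682]
print(arm.line_to([*t,.059],v=.04,contact_N=6),arm.current_position(),arm.current_contact_force())
arm.gripper_open(); arm.line_to([*t,.22],v=.15)
q=down(np.pi)
arm.reach([.35,-.16,.34],q)
i=arm.camera_info("wrist"); im=arm.snapshot("wrist"); cv2.imwrite("pics/w5.png",im)
a=best("wrist","herb_centre"); print("herb",a,onplane(i,a,.058))
arm.reach([.35,.0,.36],q); arm.reach([.33,.24,.34],q)
i=arm.camera_info("wrist"); im2=arm.snapshot("wrist"); cv2.imwrite("pics/w6.png",im2)
for d in arm.place_of("wrist","salt_centre"): print(d["score"],np.array(d["at"])*[640,400],onplane(i,np.array(d["at"])*[640,400],.045))
cv2.imwrite("pics/w56.png",np.hstack([cv2.resize(im,(400,250)),cv2.resize(im2,(400,250))])); print(arm.current_t())
```

```text
True [ 0.4901 -0.2679  0.0623] [-0.3965  0.311   5.4284]
herb [241.088 258.68 ] [[ 0.4889 -0.2695  0.058 ]]
0.56 [369.472 193.52 ] [[0.3802 0.3044 0.045 ]]
27.7583
```

View pics/w56.png

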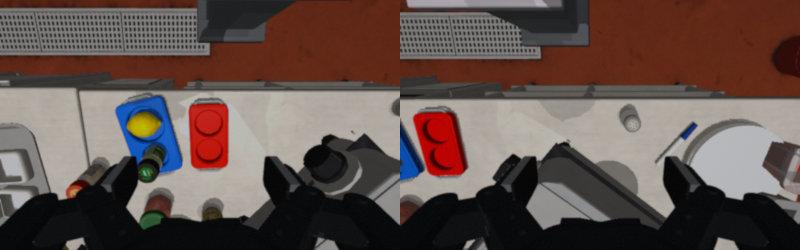

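Left: herb stands in the small blue well, touched down at floor height. Right: salt at about (368,192) in the full picture, on open counter. I look closer, then pick.

Run:
```python
from h import *
q=down(np.pi)
arm.reach([.36,.305,.22],q)
i=arm.camera_info("wrist"); im=arm.snapshot("wrist"); cv2.imwrite("pics/w7.png",im)
for d in arm.place_of("wrist","salt_centre"): print(d["score"],np.array(d["at"])*[640,400],onplane(i,np.array(d["at"])*[640,400],.045))
r=arm.regions_of("wrist","salt_centre")
if r:
    m=r[0]["mask"].astype(np.uint8); cs,_=cv2.findContours(m,0,1); cv2.drawContours(im,cs,-1,(0,0,255),1)
cv2.drawMarker(im,tuple(int(v) for v in project(i,[.38,.3065,.09])[0]),(255,0,0))
cv2.drawMarker(im,tuple(int(v) for v in project(i,[.38,.3065,.0])[0]),(0,255,0))
cv2.imwrite("pics/w7o.png",im)
```

```text
0.91 [321.216 192.6  ] [[0.3768 0.3047 0.045 ]]
```

View pics/w7o.png

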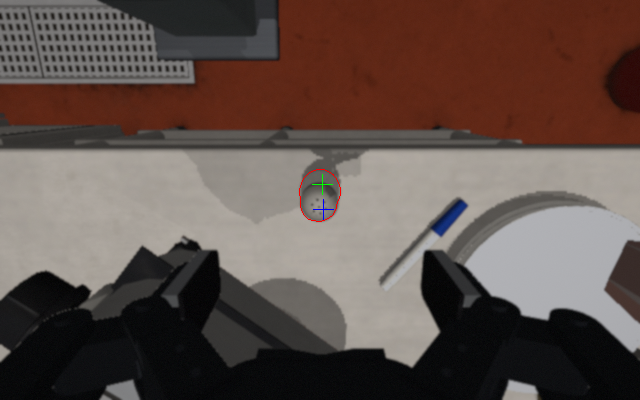

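The salt's mask runs rows 168–221 with the cap centre at (319,204), so the axis is near (0.3767, 0.3045). Picking.

Run:
```python
from h import *
q=down(np.pi); i=arm.camera_info("wrist"); print(onplane(i,[319,204],.085))
p=[.3767,.3045]
arm.reach([*p,.2],q)
print(arm.line_to([*p,.030],v=.12,contact_N=8))
arm.grab(); print(arm.current_opening(),arm.current_finger_force())
arm.line_to([*p,.25],v=.15)
print(arm.current_opening(),arm.current_finger_force())
arm.reach([.33,.24,.34],q); arm.reach([.35,.0,.36],q); 
t=np.array([.4457,-.14])+.034*np.array([np.cos(.0386),np.sin(.0386)]); print(t)
arm.reach([.38,-.14,.30],q)
i=arm.camera_info("wrist"); im=arm.snapshot("wrist"); cv2.imwrite("pics/w8.png",im)
rm=biggest(hsvmask(im,(0,180,110),(8,255,255))|hsvmask(im,(172,180,110),(180,255,255)),project(i,[.445,-.14,.02])[0])
print(fitbox(i,rm,.146,.078,[.4457,-.14,.0386]))
arm.reach([*t,.22],down(np.pi+.0386)); arm.line_to([*t,.07],v=.12)
cv2.imwrite("pics/w9.png",arm.snapshot("wrist")); print(arm.current_t())
```

```text
[[0.3773 0.3034 0.085 ]]
False
0.4417875868490477 59.700714430364314
0.4476167148936674 59.52024962956784
[ 0.4797 -0.1387]
(array([ 0.4424, -0.1405,  0.022 ]), np.float64(3305.3125), 4022)
36.725
```

View pics/w9.png

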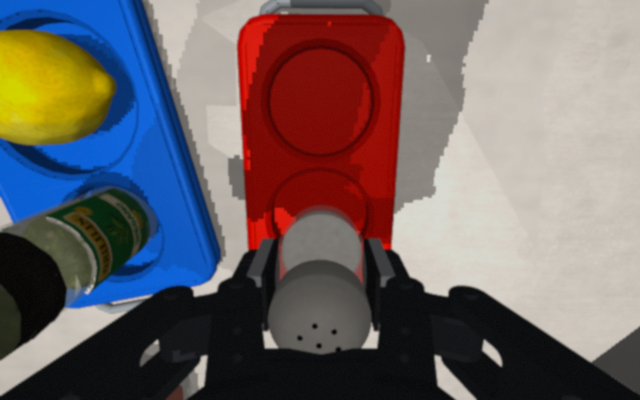

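The shaker is upright in the pads, its foot over the far red well (320,200). The near red well is at (320,100). Lowering.

Run:
```python
from h import *
t=[.4797,-.1387]
print(arm.line_to([*t,.032],v=.04,contact_N=6),arm.current_position(),arm.current_contact_force())
arm.gripper_open(); arm.line_to([*t,.22],v=.15)
q=down(np.pi)
arm.reach([.38,-.2,.32],q)
i=arm.camera_info("wrist"); im=arm.snapshot("wrist"); cv2.imwrite("pics/w10.png",im)
a=best("wrist","salt_centre"); print("salt",a,None if a is None else onplane(i,a,.051))
arm.reach([.44,-.40,.27],q)
i=arm.camera_info("wrist"); im2=arm.snapshot("wrist"); cv2.imwrite("pics/w11.png",im2)
for d in arm.place_of("wrist","pepper_centre"): print(d["score"],np.array(d["at"])*[640,400],onplane(i,np.array(d["at"])*[640,400],.053))
cv2.imwrite("pics/w1011.png",np.hstack([cv2.resize(im,(400,250)),cv2.resize(im2,(400,250))])); print(arm.current_t())
```

```text
True [ 0.4793 -0.1386  0.0367] [-1.0656  0.4022  6.4857]
salt [368.896 236.52 ] [[ 0.4809 -0.1368  0.051 ]]
0.63 [304.896 251.6  ] [[ 0.5385 -0.4172  0.053 ]]
41.1417
```

View pics/w1011.png

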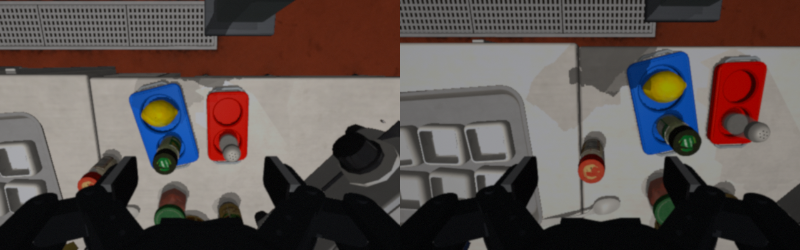

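Left: salt stands in the far red well, at the expected floor height. Right: pepper cap at about (307,274).

Run:
```python
from h import *
q=down(np.pi); i=arm.camera_info("wrist"); im=cv2.imread("pics/w11.png")
m=biggest(hsvmask(im,(0,130,90),(12,255,255))|hsvmask(im,(172,130,90),(180,255,255)),(307,274)); a=np.argwhere(m)[:,::-1]
c,r=cv2.minEnclosingCircle(a.astype(np.float32)); print(c,r,a.mean(0),onplane(i,a.mean(0),.10),onplane(i,c,.10))
p=np.array([.5345,-.4155])
arm.reach([*p,.24],q)
i=arm.camera_info("wrist"); im=arm.snapshot("wrist"); a=best("wrist","pepper_centre"); print(a,None if a is None else onplane(i,a,.053))
cv2.imwrite("pics/w12.png",im)
```

```text
(305.6605529785156, 272.78900146484375) 21.14733123779297 [306.0951 273.1817] [[ 0.5419 -0.4138  0.1   ]] [[ 0.5415 -0.4143  0.1   ]]
[319.104 176.8  ] [[ 0.5381 -0.4159  0.053 ]]
```

View pics/w12.png

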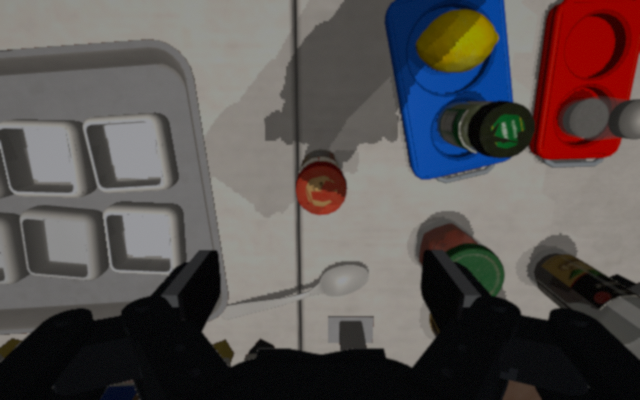

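Pepper cap is at (322,187), clear of the tray edge (column 215) and the spoon. Pick at (0.538, -0.415).

Run:
```python
from h import *
q=down(np.pi); p=np.array([.538,-.415])
arm.line_to([*p,.2],v=.15)
print(arm.line_to([*p,.056],v=.12,contact_N=8))
arm.grab(); print(arm.current_opening(),arm.current_finger_force())
arm.line_to([*p,.25],v=.15)
print(arm.current_opening(),arm.current_finger_force())
t=[.4117,-.1413]
arm.reach([.42,-.25,.27],q); arm.reach([*t,.24],down(np.pi+.0386)); arm.line_to([*t,.09],v=.12)
cv2.imwrite("pics/w13.png",arm.snapshot("wrist")); print(arm.current_t())
```

```text
False
0.5077868742375168 60.78360468149185
0.5055377362920365 60.80716408789158
48.2083
```

View pics/w13.png

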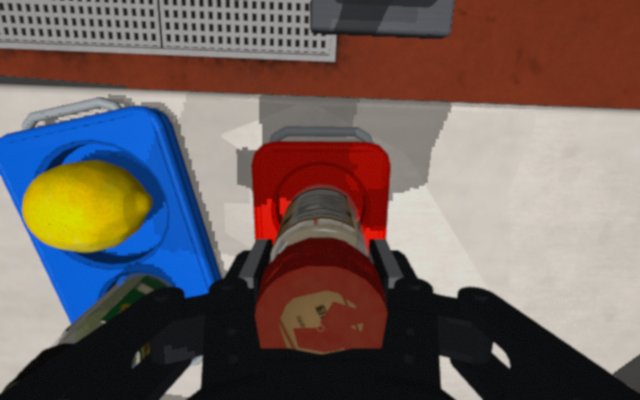

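Pepper is upright in the pads with its foot in line with the near red well (320,195). Lowering, releasing and checking.

Run:
```python
from h import *
t=[.4117,-.1413]
print(arm.line_to([*t,.059],v=.04,contact_N=6),arm.current_position(),arm.current_contact_force())
arm.gripper_open(); arm.line_to([*t,.24],v=.15)
arm.reach([.36,-.2,.34],down(np.pi))
im=arm.snapshot("wrist"); i=arm.camera_info("wrist")
for n,z in Z.items():
    a=best("wrist",n)
    if a is not None: print(n,onplane(i,a,z+(.006 if "centre" in n else 0))[0])
arm.reach([.30,-.30,.36],down(np.pi)); s=arm.snapshot("side")
cv2.imwrite("pics/f.png",np.hstack([cv2.resize(im[80:330,100:500],(400,250)),cv2.resize(s[140:300,200:420],(344,250))])); print(arm.current_t())
```

```text
True [ 0.4115 -0.1411  0.0624] [-0.3523  0.3121  5.7249]
caddy_blue [ 0.4504 -0.2713  0.    ]
caddy_red [ 0.4437 -0.1419 -0.    ]
lemon_centre [ 0.4141 -0.2886  0.034 ]
herb_centre [ 0.4915 -0.2671  0.058 ]
pepper_centre [ 0.4102 -0.1402  0.059 ]
salt_centre [ 0.4822 -0.1389  0.051 ]
pickles [ 0.6344 -0.2642  0.    ]
soy [ 0.657  -0.1306  0.    ]
52.3583
```

View pics/f.png

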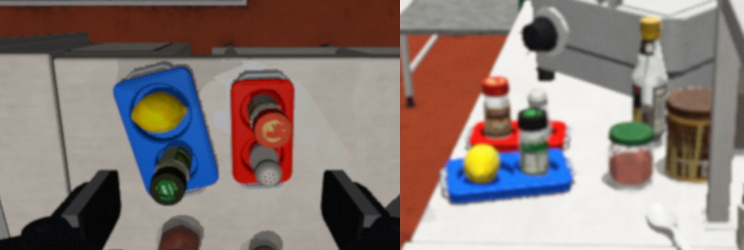

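Both views show all four items upright and seated in their wells. The caddies and the bystanders have not moved, so I hand in.

```bash
python3 -c "
from bench import arm
print(arm.hand_in())"
```

```text
the job is handed in; nothing more can be done
None
```

I filled both caddies and handed the job in at about 52 s: lemon and herb jar in the blue one, salt shaker and pepper jar in the red one, all seated and upright in the final pictures; the caddies, pickle jar, soy bottle and tin looked unmoved.

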